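Brace the jar and unscrew its tight lid

ROBOT

A 7-joint arm with a two-finger parallel gripper is mounted at the origin on the work surface. World frame = base frame: x ahead of the robot, y to its left, z up, the work surface at z = 0. Lengths are in m, angles in rad, forces in N, time in s.
With the tool pointing down it reaches from about 0.425 to 0.925 m from the base axis. Payload 6.8 kg.
Tool frame: the origin (TCP) lies at the very end of the fingers, on their centre line; the grasp point (between the pads) lies 19 mm behind it; z points along the fingers, y is the line along which they close (so a half turn about z gives the same grasp; the last joint's range is limited). The gripper opens to 85 mm and grips with 20 to 120 N. Pads are 22 mm wide; open, the fingers measure 114 mm over their backs; the gripper's body (76 mm by 85 mm) begins 54 mm behind the grasp point. The pads swing forward as they close: fully open they stand 13 mm farther back than shut.
Start: joints at [1.077, 0.477, 0.022, 1.555, -0.011, 1.109, -0.083], TCP at [0.254, -0.625, 0.231] pointing down, gripper open.
Joint ranges: [-2.96, 2.96], [-0.34, 2.1], [-1.41, 1.46], [0.24, 2.44], [-1.37, 4.51], [0.17, 1.92], [-2.96, 2.96]. Speed limits (rad/s): [2.39, 2.39, 3.14, 3.14, 3.14, 3.14, 3.14].

INTERFACE

Orientations are given as a unit quaternion [w, x, y, z].
In Python, from station import get_obs, read_camera, hand_in gives the robot as it stands.
- The arm moves only by the tool arm_command, never from a script. Its argument "commands" is one flat list of numbers, 7 for each row, row after row: the shift along the tool's x, y, z in m, then the turn, a rotation vector about the tool's x, y, z in degrees, then the opening, from 0 (shut) to 1 (fully open). In form: [tx, ty, tz, rx, ry, rz, fingers, tx, ty, tz, rx, ry, rz, fingers, ...]. A call has 1 to 8 rows; each row is the pose to reach, as a shift and turn from the pose commanded when the call began, along the tool's axes at that moment; what a row does not reach only later rows make up. A row lasts 1/10 s, in which the tool goes at most 50 mm and 8.59 degrees, less where a joint would pass 70% of its speed; a pose out of reach is approached as far as the arm can. A call with a gripper value outside its range is refused whole. The fingers move at their own pace and stop on an object; "force" is the grip in N (left out, the last holds). Time passes only in rows, so rows that repeat a pose let the fingers close. It gives the time, the measured TCP pose, the force, the opening and the grip force at its end, in the units of the state.
- get_obs(): the state, without advancing time (a new reading comes with each control period).
- read_camera(name): name is "side" or "top" or "wrist"; returns a dict with "img" (400x640x3 uint8, red, green, blue), "camera_matrix" (3x3 intrinsics, pixels), "k1" (the pictures are not rectified: a ray, as slopes to the right and down, at radius r is drawn at 1 + k1 r^2 times it, then the intrinsics apply), "pose" (4x4, takes a point from camera to world coordinates). Camera axes: x right, y down, z forward; pixel columns grow to the right and rows downward; lengths in m; the calibration is good to about 2 mm. A picture is of the moment at which its call begins. There is no depth.
- hand_in(): hands the job in; it is judged then, once.
The state is a dict: "t": time; "q": joint angles; "joint_vel": joint speeds; "joint_torque": joint torques, N m; "eef_pos": TCP position; "tool_rot": TCP orientation; "contact_force": force on the tool from outside, world axes, zero at the start; "torque": the same for the moment, N m; "gripper_width": opening from 0.0 (shut) to 1.0 (fully open); "grasp_force": force on a finger pad.
Only numpy, scipy, OpenCV 4.12 (cv2) and the standard library are available. Lean on these libraries where they do the work, as an engineer would, in place of code of your own. Each camera call takes 0.05 s, during which the arm holds its last target. There are 200 camera calls.

TASK

The green lid of the square glass jar is too tight to turn with the jar standing free: lower the jar, lid on, upright into the square pocket of the wooden block until it stands fully on the pocket's floor, so that the block braces it. Then unscrew the lid anticlockwise, stop turning once its thread lets go, and lift it straight up, leaving the jar in the pocket. Finish still holding the lid in the gripper, level and still, about 3 cm above where it sat, over the jar and touching nothing else, and leave the bowl, pestle, ladle and colander where they are.

Things in the scene. Friction and masses are not known exactly. Their poses are not given: they have to be found in the camera images.
- jar_center (a point): Centre of the empty glass jar (about 0.3 kg), on its upright axis, 47 mm above its underside. The body is a square prism 62 x 62 mm, 66 mm high, with a flat shoulder; a round neck 45 mm across rises from it to the rim at 94 mm. x and y are square to the flat sides, z up. With its lid the jar is 102 mm high and can be carried by the lid.
- lid_center (a point): Centre of the green round screw lid, 58 mm across, 18 mm high: 9 mm below its flat top, 9 mm above its lower edge. Closed, it lies on the jar's axis, 46 mm above jar_center, with 18 mm free between lower edge and jar shoulder. x axis within 5 degrees of the jar's x axis when closed, z up.
- lid_thread (a point): Centre of the lid's three-lug thread, on its axis, 1 mm above its lower edge. A sprung seal (12 N) keeps it tight: 0.2 to 0.5 N m turns it. Anticlockwise from above loosens: after 50 degrees relative to the jar it is free and lifts straight off, just past 80 it hits a stop, which must not be forced; so turn about 65. Clockwise it is blocked at once.
- pocket_floor (a point): Centre of the floor of the square pocket in the wooden bracing block (120 x 120 x 40 mm, fixed to the shelf). Pocket 67 x 67 mm, 25 mm deep, open upwards, 4 mm chamfer at its mouth; floor 15 mm above the shelf. x and y are square to its sides (a quarter turn makes no difference), z up. The jar in it turns about 5 degrees either way before the sides hold it.
- bowl: White ceramic bowl lying upside down, 110 mm across, 51 mm high; origin at the centre of its underside. Leave alone.
- pestle: Wooden pestle lying along its x axis, 170 mm long, 36 mm thick; origin under its middle. Leave alone.
- ladle: Stainless ladle lying along its x axis, about 310 mm long, 39 mm high, cup (80 mm across) 110 mm towards +x of the origin, handle end 160 mm towards -x; origin at shelf height. Leave alone.
- colander: Blue enamel colander, 210 mm across the rim (268 mm over the two handles, along y), 87 mm high; origin at the centre of its underside. Leave alone.

How it is judged:
By the outcome, as a careful person would: the job done as asked, in the order asked, and still so for the second after the job is handed in, while the arm keeps its last pose, push and grip.
It also fails if it takes over 45 s, if anything falls off the work surface, if the arm or the gripper's body presses on something with over 40 N, if the wrist force passes 120 N, or if a joint passes its speed limit or range.

## Working session

There is one attempt and no reset: what is moved stays moved. The work goes in short steps, Python scripts to look and compute and a tool call to move; the robot and the scene stay as the last step left them, time stands still between calls to the robot, and variables do not carry over. Pictures are saved under pics/ and viewed, at most 10 in all, crops included, and the job is handed in when it is done.

Besides the shell and the picture viewer there is one more tool, called as name(argument=value, ...), one argument or row to a line, values as JSON. arm_command: Moves the arm, as the interface text tells. Its arguments: {"type":"object","properties":{"commands":{"type":"array","items":{"type":"number"}},"force":{"type":"number"}},"required":["commands"]}

```bash
mkdir -p pics; ls
python3 - <<'E'
from station import *
import cv2,numpy as np
o=get_obs(); print({k:np.round(v,3).tolist() for k,v in o.items()})
for n in ("side","top"):
    c=read_camera(n); cv2.imwrite(f"pics/{n}0.png",c["img"][:,:,::-1]); print(n,c["camera_matrix"].tolist(),c["k1"],np.round(c["pose"],4).tolist())
E
```

```text
pics
{'t': 0.0, 'q': [1.077, 0.478, 0.022, 1.556, -0.012, 1.109, -0.083], 'joint_vel': [-0.0, -0.0, -0.002, 0.001, 0.001, 0.0, -0.002], 'joint_torque': [-0.0, -59.645, 1.608, -28.119, 0.012, 0.009, -0.0], 'eef_pos': [0.254, -0.625, 0.23], 'tool_rot': [-0.001, 0.981, 0.192, -0.0], 'contact_force': [0.441, -0.006, 0.159], 'torque': [-0.015, 0.01, 0.051], 'grasp_force': 0.0, 'gripper_width': 1.0}
side [[400.7899278431908, 0.0, 321.08091046287353], [0.0, 400.7899278431908, 193.42146536108135], [0.0, 0.0, 1.0]] 0.031649755844553464 [[-0.9068, -0.2841, 0.3115, 0.2003], [-0.4215, 0.5992, -0.6807, 0.9387], [0.0067, -0.7485, -0.6631, 0.9971], [0.0, 0.0, 0.0, 1.0]]
top [[418.69683618720336, 0.0, 326.8039752250261], [0.0, 418.69683618720336, 200.10406651061166], [0.0, 0.0, 1.0]] -0.007329448007848048 [[0.021, -0.9827, 0.1838, 0.4193], [-0.9997, -0.0188, 0.0136, 0.0151], [-0.0099, -0.1841, -0.9829, 1.191], [0.0, 0.0, 0.0, 1.0]]
```

View pics/top0.png

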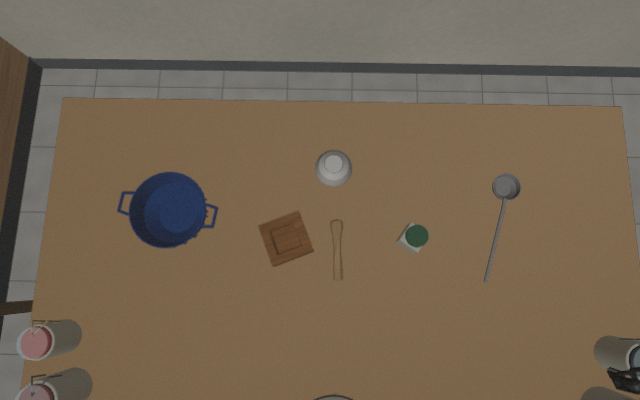

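View pics/side0.png

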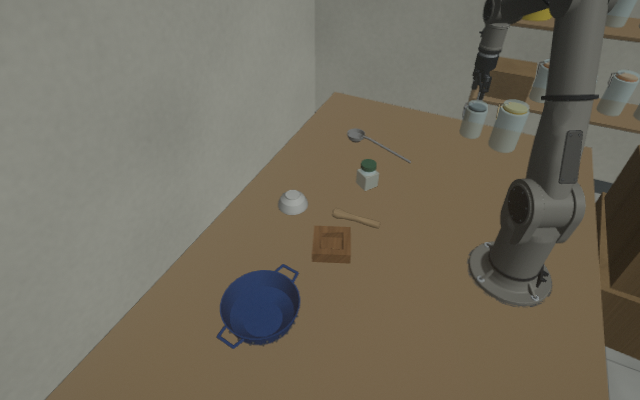

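The top view shows the lid at about (417,236) with the pale jar body beside it, and the block at (286,239) with its pocket at (287,238). The side view shows the jar at (368,175), the block at (332,243), the pestle between them, and the bowl at (292,202).

```bash
cat > h.py <<'E'
from station import *
import cv2,numpy as np
from scipy.spatial.transform import Rotation as R
def rays(c,px):
    K=c["camera_matrix"];px=np.asarray(px,float).reshape(-1,2)
    d=(px-[K[0,2],K[1,2]])/[K[0,0],K[1,1]]
    s=d.copy()
    for _ in range(20): s=d/(1+c["k1"]*(s**2).sum(1,keepdims=True))
    return np.c_[s,np.ones(len(s))]@c["pose"][:3,:3].T
def onz(c,px,z):
    r=rays(c,px);o=c["pose"][:3,3]
    return o+r*((z-o[2])/r[:,2])[:,None]
def big(m,roi=None):
    m=m.astype(np.uint8)
    if roi: k=np.zeros_like(m);k[roi[1]:roi[3],roi[0]:roi[2]]=1;m=m*k
    m=cv2.morphologyEx(m,cv2.MORPH_OPEN,np.ones((2,2),np.uint8))
    cs,_=cv2.findContours(m,cv2.RETR_EXTERNAL,cv2.CHAIN_APPROX_NONE)
    return max(cs,key=cv2.contourArea)
def green(img,roi=None):
    i=img.astype(int); return big((i[:,:,1]>i[:,:,0]+20)&(i[:,:,1]>i[:,:,2]+5),roi)
def tool(o=None):
    o=o or get_obs(); q=o["tool_rot"]; return np.array(o["eef_pos"]),R.from_quat([q[1],q[2],q[3],q[0]])
def shift(p,o=None):
    P,T=tool(o); return T.inv().apply(np.asarray(p)-P)
E
python3 - <<'E'
from h import *
t=read_camera("top");s=read_camera("side")
for c,roi,br in((t,(390,210,445,260),(250,205,322,275)),(s,(340,150,395,195),(300,220,360,270))):
    g=green(c["img"],roi);e=cv2.minEnclosingCircle(g);print("green",cv2.boundingRect(g),e,onz(c,e[0],.102).round(4))
    i=c["img"].astype(int)
    b=big((i.min(2)>105)&(abs(i[:,:,0]-i[:,:,2])<40),roi);print("jar",cv2.boundingRect(b))
    print(i[br[1]+5,br[0]+3],i[(br[1]+br[3])//2,br[0]+20])
t_=t["img"].astype(int)
m=(t_.sum(2)<300)
b=big(m,(250,205,322,275));q=cv2.boxPoints(cv2.minAreaRect(b));print(q)
w=onz(t,q,.04);print(w.round(4),w.mean(0));d=w[[1,2,3,0]]-w;print(np.hypot(d[:,0],d[:,1]),np.degrees(np.arctan2(d[:,1],d[:,0])))
cr=np.vstack([np.hstack([cv2.resize(t["img"][200:280,245:325],(400,400),interpolation=2),cv2.resize(t["img"][205:265,385:445],(400,400),interpolation=2)])])
cv2.imwrite("pics/crop1.png",cr[:,:,::-1])
print(shift([.4,-.2,.25]),tool()[1].as_matrix().round(3))
E
```

```text
green (409, 235, 19, 12) ((418.0, 238.5), 9.34087085723877) [[ 0.526  -0.2088  0.102 ]]
jar (401, 235, 20, 18)
[126 103  77] [101  71  44]
green (363, 160, 14, 9) ((369.5, 165.0), 6.800835609436035) [[ 0.5267 -0.1984  0.102 ]]
jar (359, 170, 21, 22)
[120 103  79] [92 70 46]
[[256.17957 225.68881]
 [299.77576 209.19296]
 [316.43262 253.21469]
 [272.83643 269.71054]]
[[0.5587 0.2251 0.04  ]
 [0.6073 0.1058 0.04  ]
 [0.4863 0.0562 0.04  ]
 [0.4394 0.1735 0.04  ]] [0.52293111 0.14017109 0.04      ]
[0.12886794 0.13072573 0.12636834 0.12997579] [ -67.82715904 -157.72627419  111.81988556   23.37732446]
[ 0.29535958 -0.33887086 -0.01894846] [[ 0.927  0.376 -0.001]
 [ 0.376 -0.927  0.001]
 [-0.    -0.001 -1.   ]]
```

View pics/crop1.png

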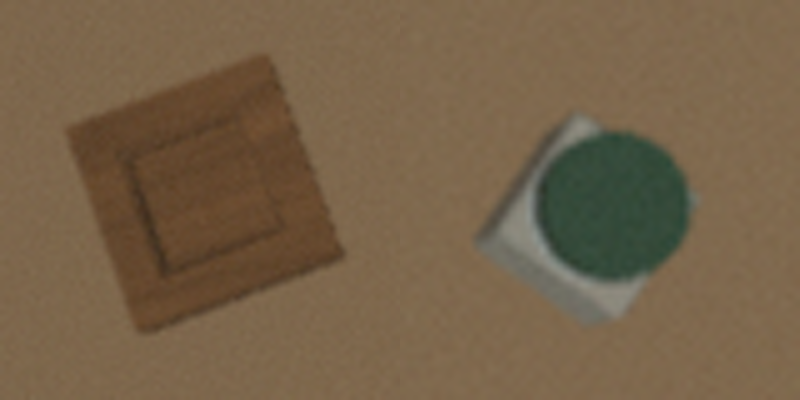

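The crops show the lid disc centred near full-image pixel (417,236), the jar sides at about 35° in the image, and the block and pocket square turned about 23°. I'll move above the jar next and check it with the wrist camera.

arm_command(
  commands=[0.415,-0.287,-0.02,0,0,-83,1,0.415,-0.287,-0.02,0,0,-83,1,0.415,-0.287,-0.02,0,0,-83,1,0.415,-0.287,-0.02,0,0,-83,1,0.415,-0.287,-0.02,0,0,-83,1,0.415,-0.287,-0.02,0,0,-83,1,0.415,-0.287,-0.02,0,0,-83,1,0.415,-0.287,-0.02,0,0,-83,1],
)

```text
t: 1.0
eef_pos: [0.4737, -0.2893, 0.2474]
tool_rot: [0.0, 0.7, 0.714, -0.0]
contact_force: [0.3, -0.7, -0.2]
gripper_width: 0.999
grasp_force: 0.0
```

Run:
```python
from h import *
P,T=tool();M=T.as_matrix();print(get_obs()["t"],P.round(4),np.degrees(np.arctan2(M[1,0],M[0,0])),np.round(get_obs()["q"],2),shift([.53,-.203,.25]))
```

```text
1.0 [ 0.4737 -0.2893  0.2474] 91.19714511333612 [ 0.74  0.29 -0.37  1.81  0.12  1.07  0.35] [ 0.08513103  0.05810804 -0.00265019]
```

arm_command(
  commands=[0.07,0.05,0,0,0,-12,1,0.07,0.05,0,0,0,-12,1,0.07,0.05,0,0,0,-12,1,0.07,0.05,0,0,0,-12,1],
)

```text
t: 1.4
eef_pos: [0.5222, -0.2197, 0.2469]
tool_rot: [-0.0, 0.623, 0.782, -0.0]
contact_force: [-0.8, -0.7, 0.8]
gripper_width: 0.997
grasp_force: 0.0
```

Run:
```python
from h import *
c=read_camera("wrist")
P,T=tool();M=T.as_matrix();print(P.round(4),np.degrees(np.arctan2(M[1,0],M[0,0])))
print(np.round(c["pose"],3).tolist(),c["camera_matrix"][0].tolist(),c["k1"])
cv2.imwrite("pics/w1.png",c["img"][:,:,::-1])
g=green(c["img"]);(e,ax,an)=cv2.fitEllipse(g);print(cv2.boundingRect(g),e,ax,cv2.contourArea(g),onz(c,e,.102))
```

```text
[ 0.5215 -0.2211  0.2469] 102.79389813430112
[[0.975, 0.213, 0.068, 0.505], [0.223, -0.926, -0.303, -0.142], [-0.001, 0.311, -0.95, 0.39], [0.0, 0.0, 0.0, 1.0]] [313.552013979516, 0.0, 314.2463268885225] -0.037452564558710946
(302, 143, 60, 61) (331.54217529296875, 172.92498779296875) (59.0001106262207, 60.4536018371582) 2799.0 [[ 0.53636697 -0.20621615  0.102     ]]
```

View pics/w1.png

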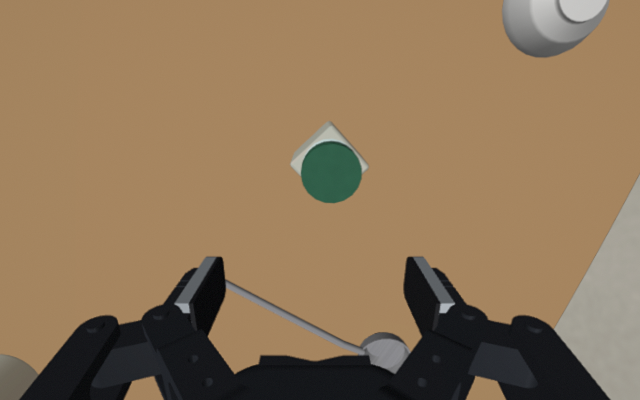

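The wrist view shows the lid disc at (331,173), with the shoulder corners at about (330,122), (290,163) and (368,165). The bowl is far away at the top right.

```bash
cat >> h.py <<'E'
def lidfit(c,g,z=.102):
    "circle r=29mm touching the contour on the far side from the camera"
    from scipy.optimize import least_squares
    w=onz(c,g.reshape(-1,2),z)[:,:2]; m=w.mean(0); v=m-c["pose"][:2,3]; v/=np.linalg.norm(v)
    k=(w-m)@v>0
    f=least_squares(lambda p:np.hypot(*(w[k]-p[:2]).T)-p[2],[*m,.029],loss="soft_l1",f_scale=.001)
    return f.x
def yaw(o=None):
    M=tool(o)[1].as_matrix(); return np.degrees(np.arctan2(M[1,0],M[0,0]))
E
python3 - <<'E'
from h import *
c=read_camera("wrist");i=c["img"].astype(int)
g=green(c["img"]);print(lidfit(c,g))
m=(abs(i[:,:,0]-i[:,:,2])<30)&(i.min(2)>90)
b=big(m,(280,110,380,185));p=b.reshape(-1,2)
hull=cv2.convexHull(b).reshape(-1,2);print(hull.tolist())
# upper two edges fitted between corners
top=p[p[:,1].argmin()];L=p[p[:,0].argmin()];Rr=p[p[:,0].argmax()]
for z in(.066,0):
  for A in(L,Rr):
    d=(A-top)/np.linalg.norm(A-top);n=np.array([-d[1],d[0]])
    k=(abs((p-top)@n)<3)&((p-top)@d>5)&((p-top)@d<np.linalg.norm(A-top)-5)
    w=onz(c,p[k],z)[:,:2];vx,vy,x0,y0=cv2.fitLine(w.astype(np.float32),cv2.DIST_HUBER,0,.001,.001).ravel()
    print(z,A,top,k.sum(),np.degrees(np.arctan2(vy,vx)),"dist to lid axis",abs(np.dot(lidfit(c,g)[:2]-[x0,y0],[-vy,vx])))
t=read_camera("top");i=t["img"].astype(int);m=(i[:,:,1]>i[:,:,0]+3)
g=big(m,(400,215,440,256));print(cv2.boundingRect(g),lidfit(t,g))
s=read_camera("side");i=s["img"].astype(int);m=(i[:,:,1]>i[:,:,0]+3)
g=big(m,(340,150,395,195));print(cv2.boundingRect(g),lidfit(s,g))
E
```

```text
[ 0.53726927 -0.20777574  0.02785981]
[[331, 121], [333, 122], [342, 132], [358, 150], [364, 157], [369, 163], [370, 165], [370, 167], [365, 172], [303, 175], [302, 175], [293, 166], [293, 160], [296, 152], [297, 151], [314, 135], [329, 121]]
0.066 [293 160] [329 121] 31 56.145233 dist to lid axis 0.03493827930498915
0.066 [370 167] [329 121] 63 -35.106026 dist to lid axis 0.030494398312858002
0 [293 160] [329 121] 31 56.14498 dist to lid axis 0.02923607964476682
0 [370 167] [329 121] 63 -35.105446 dist to lid axis 0.029738255184102613
(405, 226, 25, 23) [ 0.53202811 -0.20910887  0.02721486]
(360, 160, 18, 18) [ 0.52876312 -0.20092416  0.02770349]
```

Run:
```python
from h import *
print(get_obs()["t"],tool()[0],yaw(),shift([.5355,-.208,.13]))
```

```text
1.6 [ 0.52108633 -0.22203227  0.24699361] 102.67723448211767 [0.01057433 0.01722515 0.1169771 ]
```

arm_command(
  commands=[0.0105,0.017,0.03,0,0,0,1,0.0105,0.017,0.06,0,0,0,1,0.0105,0.017,0.09,0,0,0,1,0.0105,0.017,0.117,0,0,0,1,0.0105,0.017,0.117,0,0,0,1],
)

```text
t: 2.1
eef_pos: [0.5329, -0.2069, 0.1266]
tool_rot: [-0.003, 0.624, 0.781, -0.001]
contact_force: [-1.0, 0.2, 0.3]
gripper_width: 0.999
grasp_force: 0.0
```

Run:
```python
from h import *
c=read_camera("wrist");g=green(c["img"]);f=lidfit(c,g);print(cv2.boundingRect(g),f)
print(tool()[0],yaw(),shift([*f[:2],.071]))
cv2.imwrite("pics/w2.png",c["img"][:,:,::-1])
```

```text
(272, 186, 97, 97) [ 0.53735286 -0.20785693  0.02810953]
[ 0.53459018 -0.20704587  0.12892194] 102.76024243922406 [-0.00149694  0.00270608  0.05791094]
```

View pics/w2.png

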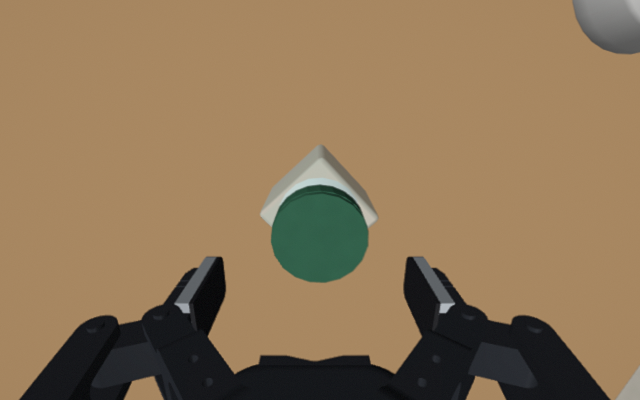

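The lid at (320,234) is centred between the fingers, whose midpoint is at about 315. I'll descend and grip.

arm_command(
  commands=[-0.001,0.002,0.02,0,0,0,1,-0.001,0.002,0.04,0,0,0,1,-0.001,0.002,0.058,0,0,0,1,-0.001,0.002,0.058,0,0,0,1,-0.001,0.002,0.058,0,0,0,0.5,-0.001,0.002,0.058,0,0,0,0.4,-0.001,0.002,0.058,0,0,0,0.3,-0.001,0.002,0.058,0,0,0,0.3],
  force=60,
)

```text
t: 2.95
eef_pos: [0.5387, -0.2079, 0.0743]
tool_rot: [0.001, 0.624, 0.782, -0.0]
contact_force: [-5.0, -0.3, 8.5]
gripper_width: 0.663
grasp_force: 61.9
```

arm_command(
  commands=[0,0,0,0,0,0,0.3,0,0,0,0,0,0,0.3,0,0,0,0,0,0,0.3],
)

```text
t: 3.25
eef_pos: [0.5387, -0.2078, 0.0743]
tool_rot: [0.001, 0.624, 0.782, -0.0]
contact_force: [-3.9, -0.6, 8.3]
gripper_width: 0.666
grasp_force: 61.9
```

Run:
```python
from h import *
o=get_obs();print(tool(o)[0],yaw(o),o["gripper_width"],o["grasp_force"],o["contact_force"],np.round(o["q"],2))
c=read_camera("wrist");cv2.imwrite("pics/w3.png",cv2.resize(c["img"][130:400,160:480,::-1],(640,540)))
g=green(c["img"]);print(cv2.boundingRect(g))
```

```text
[ 0.53869451 -0.20783627  0.07426723] 102.80738025669937 0.6655364054050636 61.88589008292183 [-3.85959674 -0.55508637  8.28340274] [ 0.55  0.54 -0.38  1.9   0.29  0.75  0.23]
(248, 212, 135, 132)
```

View pics/w3.png

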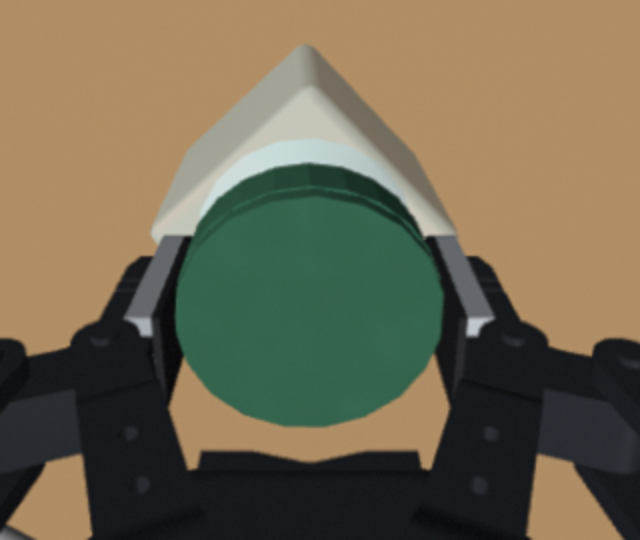

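The pads hold the lid squarely, with the lid disc centred between them and the jar shoulder clear below. I'll lift.

arm_command(
  commands=[0,0,-0.02,0,0,0,0.3,0,0,-0.05,0,0,0,0.3,0,0,-0.09,0,0,0,0.3,0,0,-0.12,0,0,0,0.3,0,0,-0.12,0,0,0,0.3,0,0,-0.12,0,0,0,0.3],
)

```text
t: 3.9
eef_pos: [0.5383, -0.207, 0.1927]
tool_rot: [0.001, 0.624, 0.782, 0.0]
contact_force: [-0.8, 1.0, -4.5]
gripper_width: 0.66
grasp_force: 65.5
```

Run:
```python
from h import *
o=get_obs();print(o["t"],tool(o)[0],yaw(o),o["gripper_width"],o["grasp_force"],o["contact_force"])
# hover point: TCP short of the block along -y, yaw 102.8-32.5
print(shift([.51,.05,.19]))
```

```text
3.9 [ 0.53825893 -0.20696982  0.19268183] 102.84762756824209 0.6600044107367907 65.54371416103095 [-0.76774436  1.03856503 -4.49987736]
[0.25682259 0.02958616 0.00246258]
```

arm_command(
  commands=[0.03,0.003,0,0,0,5,0.3,0.07,0.008,0,0,0,10,0.3,0.11,0.013,0,0,0,15,0.3,0.15,0.018,0,0,0,20,0.3,0.19,0.022,0,0,0,25,0.3,0.22,0.026,0,0,0,30,0.3,0.25,0.029,0,0,0,32.5,0.3,0.257,0.03,0,0,0,32.5,0.3],
)

```text
t: 4.7
eef_pos: [0.5084, 0.0546, 0.1906]
tool_rot: [-0.002, 0.816, 0.578, -0.001]
contact_force: [-0.6, -0.3, -4.4]
gripper_width: 0.659
grasp_force: 65.5
```

arm_command(
  commands=[0,0,0,0,0,0,0.3,0,0,0,0,0,0,0.3,0,0,0,0,0,0,0.3],
)

```text
t: 5.0
eef_pos: [0.5102, 0.0486, 0.1915]
tool_rot: [-0.0, 0.818, 0.575, -0.001]
contact_force: [-0.3, -0.5, -4.0]
gripper_width: 0.662
grasp_force: 65.5
```

Run:
```python
from h import *
c=read_camera("wrist");o=get_obs();print(o["t"],tool(o)[0],yaw(o),o["gripper_width"],o["grasp_force"],o["contact_force"])
cv2.imwrite("pics/w4.png",c["img"][:,:,::-1])
```

```text
5.05 [0.51036695 0.04873226 0.19167234] 70.229539534137 0.6634246211093694 65.49880737089552 [ 0.44846052 -0.64407357 -4.60297438]
```

View pics/w4.png

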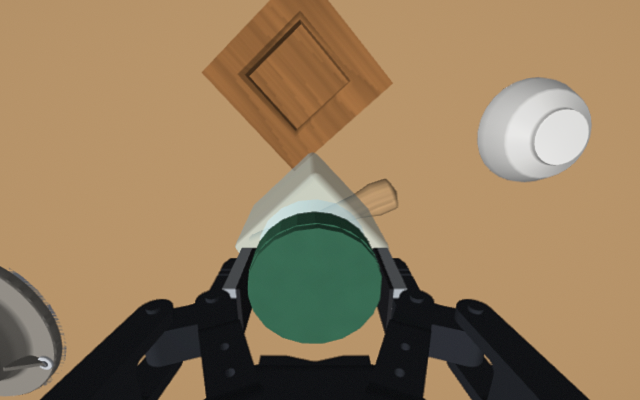

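The pocket mouth shows with corners at about (300,12), (240,73), (350,80) and (297,130), and the block's side corners are at (202,72) and (392,82). The jar hangs level with its base corner near (312,153).

```bash
cat >> h.py <<'E'
def wline(c,p,z):
    w=onz(c,p,z)[:,:2].astype(np.float32);vx,vy,x0,y0=cv2.fitLine(w,cv2.DIST_HUBER,0,.001,.001).ravel()
    return np.array([x0,y0]),np.array([vx,vy])
def near(p,a,b,tol=4,end=8):
    a=np.array(a,float);b=np.array(b,float);L=np.linalg.norm(b-a);d=(b-a)/L;n=np.array([-d[1],d[0]]);t=(p-a)@d
    return p[(abs((p-a)@n)<tol)&(t>end)&(t<L-end)]
E
python3 - <<'E'
from h import *
c=read_camera("wrist");i=c["img"].astype(int);P=tool()[0]
print(c["pose"][:3,3],i[50,100],i[40,235],i[75,300],i[120,380],i[170,300],i[100,100])
r=i[:,:,0].astype(np.uint8)
m=(r<150)&(i[:,:,0]-i[:,:,2]>50)
m[170:]=0
b=big(m);p=b.reshape(-1,2);print(cv2.boundingRect(b),cv2.contourArea(b))
E4=[((202,72),(274,2)),((202,72),(290,160)),((392,82),(310,155)),((392,82),(323,2))]
ls=[]
for a,bb in E4:
    q=near(p,a,bb,6);o,d=wline(c,q,.04);ls.append((o,d));print(len(q),o.round(4),np.degrees(np.arctan2(d[1],d[0]))%90)
def X(l,k): 
    s=np.linalg.solve(np.c_[l[1],-k[1]],k[0]-l[0]);return l[0]+s[0]*l[1]
C=[X(ls[0],ls[1]),X(ls[1],ls[2]),X(ls[2],ls[3]),X(ls[3],ls[0])];print(np.round(C,4),np.mean(C,0),np.linalg.norm(np.diff(C,axis=0),axis=1))
# jar base edges
mj=(abs(i[:,:,0]-i[:,:,2])<45)&(i.min(2)>75);
bj=big(mj,(225,140,400,255));pj=bj.reshape(-1,2);print(cv2.boundingRect(bj))
for a,bb in (((312,153),(258,208)),((312,153),(350,195))):
    q=near(pj,a,bb,5,6)
    if len(q)>5:
        o,d=wline(c,q,P[2]-.0743);n=np.array([-d[1],d[0]]);print("jar",len(q),np.degrees(np.arctan2(d[1],d[0]))%90,"TCP-edge",(P[:2]-o)@n)
cv2.imwrite("pics/w5.png",cv2.resize(c["img"][135:255,220:400,::-1],(720,480),interpolation=cv2.INTER_CUBIC))
E
```

```text
[0.53864547 0.12391648 0.33439296] [182 147 105] [146 100  60] [150 103  60] [184 149 106] [156 155 142] [183 148 105]
(226, 0, 155, 153) 11739.0
67 [0.5042 0.1952] 21.323053Traceback (most recent call last):
  File "<stdin>", line 11, in <module>
  File "h.py", line 35, in wline
    w=onz(c,p,z)[:,:2].astype(np.float32);vx,vy,x0,y0=cv2.fitLine(w,cv2.DIST_HUBER,0,.001,.001).ravel()
                                                      ~~~~~~~~~~~^^^^^^^^^^^^^^^^^^^^^^^^^^^^^^
cv2.error: OpenCV(4.12.0) /io/opencv/modules/imgproc/src/linefit.cpp:50: error: (-215:Assertion failed) count > 0 in function 'fitLine2D_wods'
```

```bash
cat > blk.py <<'E'
from h import *
c=read_camera("wrist");i=c["img"].astype(int);P=tool()[0]
print(P,yaw())
m=(cv2.blur(i[:,:,1].astype(np.uint8),(3,3))<128)&(i[:,:,0]-i[:,:,2]>45)
m[170:]=0
b=big(m,(150,0,450,170));p=b.reshape(-1,2);print(cv2.boundingRect(b),cv2.contourArea(b))
E4=[((202,72),(274,2)),((202,72),(290,160)),((392,82),(310,155)),((392,82),(323,2))]
ls=[]
for a,bb in E4:
    q=near(p,a,bb,7);o,d=wline(c,q,.04);ls.append((o,d));print(len(q),o.round(4),np.degrees(np.arctan2(d[1],d[0]))%90)
def X(l,k): 
    s=np.linalg.solve(np.c_[l[1],-k[1]],k[0]-l[0]);return l[0]+s[0]*l[1]
C=[X(ls[k],ls[(k+1)%4]) for k in range(4)];print(np.round(C,4),np.mean(C,0),np.linalg.norm(np.diff(C,axis=0),axis=1))
for z in(.036,.04): 
    w=onz(c,[(300,12),(240,73),(297,130),(350,80)],z);print("pocket by eye",w.mean(0))
mj=(abs(i[:,:,0]-i[:,:,2])<45)&(i.min(2)>75);
bj=big(mj,(225,140,400,255));pj=bj.reshape(-1,2);print(cv2.boundingRect(bj))
for a,bb in (((312,153),(258,208)),((312,153),(350,195))):
    q=near(pj,a,bb,5,6)
    if len(q)>5:
        o,d=wline(c,q,P[2]-.0743);n=np.array([-d[1],d[0]]);print("jar",len(q),np.degrees(np.arctan2(d[1],d[0]))%90,"TCP-edge",(P[:2]-o)@n)
cv2.imwrite("pics/w5.png",cv2.resize(c["img"][135:255,220:400,::-1],(720,480),interpolation=cv2.INTER_CUBIC))
E
python3 blk.py
```

```text
[0.5105098  0.04921937 0.19196878] 70.25468871928337
(203, 0, 190, 170) 18492.5
62 [0.4825 0.1879] 22.022938
79 [0.4727 0.1225] 22.14434
70 [0.5633 0.0915] 22.03575
71 [0.5895 0.1528] 21.882423
[[0.4513 0.1753]
 [0.4964 0.0644]
 [0.6071 0.1092]
 [0.5624 0.2203]] [0.52929914 0.14227456] [0.11973388 0.11937799 0.11970732]
pocket by eye [0.5292334  0.14566154 0.036     ]
pocket by eye [0.52935981 0.14537311 0.04      ]
(236, 154, 154, 100)
jar 48 23.03959 TCP-edge -0.031237994134099934
jar 33 22.975388 TCP-edge -0.029316048065201987
```

View pics/w5.png

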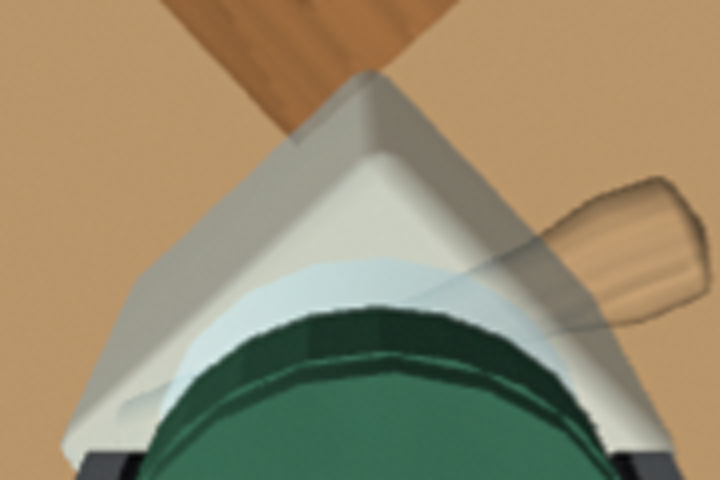

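The jar yaw is 23° and the block yaw is 22°, with the block centre at (0.529, 0.142) and its sides measuring 119.6 mm. Allowing for the small bias seen on the jar itself, I'll aim the TCP at (0.530, 0.1425).

```bash
python3 -c "
from h import *
print(shift([.530,.1425,.13]))"
```

```text
[ 0.09440533 -0.01315995  0.06193322]
```

arm_command(
  commands=[0.03,-0.004,0,0,0,1,0.3,0.065,-0.009,0,0,0,1,0.3,0.0945,-0.013,0,0,0,1,0.3,0.0945,-0.013,0.02,0,0,1,0.3,0.0945,-0.013,0.04,0,0,1,0.3,0.0945,-0.013,0.06,0,0,1,0.3,0.0945,-0.013,0.062,0,0,1,0.3,0.0945,-0.013,0.062,0,0,1,0.3],
)

```text
t: 5.95
eef_pos: [0.5299, 0.1433, 0.13]
tool_rot: [-0.0, 0.823, 0.569, -0.0]
contact_force: [-0.2, -0.4, -4.2]
gripper_width: 0.658
grasp_force: 65.8
```

Run:
```python
from h import *
s=read_camera("side");c=read_camera("wrist");o=get_obs();print(o["t"],tool(o)[0],yaw(o),o["contact_force"],shift([.53,.1425,.105]))
cr=np.hstack([cv2.resize(s["img"][200:290,290:380],(400,400),interpolation=2),cv2.resize(c["img"][130:290,240:400],(400,400),interpolation=2)])
cv2.imwrite("pics/sw6.png",cr[:,:,::-1])
```

```text
6.05 [0.53083823 0.14383735 0.13122506] 69.32898951839186 [ 0.53800163  0.01617928 -3.85902582] [-0.00157626 -0.00034847  0.02622287]
```

View pics/sw6.png

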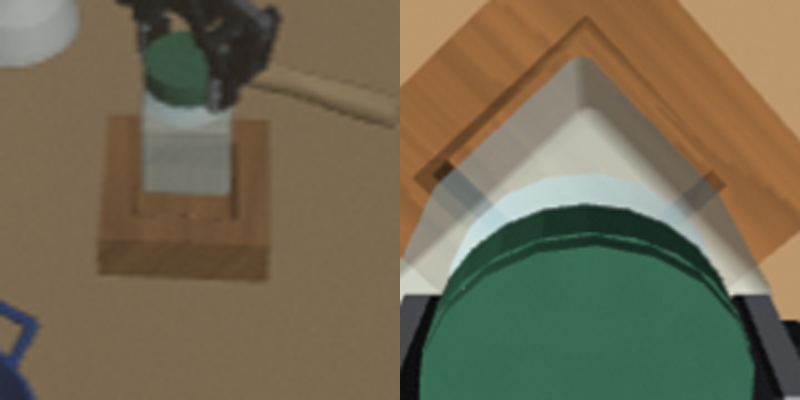

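The jar base sits over the pocket, with the mouth corner at (585,15) and the jar corner at (582,57) in the crop, and even gaps left and right. I'll lower it.

arm_command(
  commands=[-0.001,0,0.008,0,0,0,0.3,-0.001,0,0.016,0,0,0,0.3,-0.001,0,0.022,0,0,0,0.3,-0.001,0,0.026,0,0,0,0.3,-0.001,0,0.028,0,0,0,0.3,-0.001,0,0.028,0,0,0,0.3],
)

```text
t: 6.65
eef_pos: [0.5294, 0.1428, 0.1018]
tool_rot: [-0.0, 0.822, 0.569, -0.0]
contact_force: [-0.4, -0.1, -3.8]
gripper_width: 0.657
grasp_force: 65.8
```

arm_command(
  commands=[0,0,0.004,0,0,0,0.3,0,0,0.008,0,0,0,0.3,0,0,0.011,0,0,0,0.3,0,0,0.012,0,0,0,0.3,0,0,0.0125,0,0,0,0.3,0,0,0.0125,0,0,0,0.3],
)

```text
t: 7.25
eef_pos: [0.5296, 0.1429, 0.0897]
tool_rot: [0.0, 0.822, 0.569, -0.0]
contact_force: [0.0, -0.4, -3.0]
gripper_width: 0.662
grasp_force: 65.9
```

arm_command(
  commands=[0,0,0.0015,0,0,0,0.3,0,0,0.0025,0,0,0,0.3,0,0,0.0025,0,0,0,0.3],
)

```text
t: 7.55
eef_pos: [0.5299, 0.144, 0.0887]
tool_rot: [0.0, 0.822, 0.569, 0.001]
contact_force: [-5.4, 0.8, 12.7]
gripper_width: 0.66
grasp_force: 67.3
```

The jar is on the floor: contact came at TCP z 0.089, as predicted. I'll ease the push, grip harder and turn anticlockwise (tool z negative).

arm_command(
  commands=[0,0,-0.001,0,0,0,0.3,0,0,-0.001,0,0,-3,0.3,0,0,-0.001,0,0,-7,0.3,0,0,-0.001,0,0,-12,0.3,0,0,-0.001,0,0,-17,0.3,0,0,-0.001,0,0,-22,0.3,0,0,-0.001,0,0,-26,0.3,0,0,-0.001,0,0,-26,0.3],
  force=90,
)

```text
t: 8.35
eef_pos: [0.5309, 0.1433, 0.0893]
tool_rot: [0.001, 0.673, 0.739, 0.001]
contact_force: [-0.6, 0.7, 4.7]
gripper_width: 0.655
grasp_force: 95.1
```

Run:
```python
from h import *
o=get_obs();print(o["t"],tool(o)[0],yaw(o),o["contact_force"],o["torque"],o["grasp_force"])
```

```text
8.35 [0.53087299 0.143325   0.08929801] 95.37197364589667 [-0.63930123  0.7003263   4.72595068] [0.06347742 0.05361747 0.02363174] 95.09951489162631
```

arm_command(
  commands=[0,0,0,0,0,-5,0.3,0,0,0,0,0,-10,0.3,0,0,0,0,0,-15,0.3,0,0,0,0,0,-20,0.3],
)

```text
t: 8.75
eef_pos: [0.5311, 0.1436, 0.0894]
tool_rot: [0.001, 0.534, 0.845, 0.001]
contact_force: [-0.4, 0.5, 5.4]
gripper_width: 0.652
grasp_force: 95.3
```

```bash
cat > jy.py <<'E'
from h import *
o=get_obs();print(o["t"],tool(o)[0],yaw(o),np.round(o["contact_force"],1),np.round(o["torque"],2),o["grasp_force"])
c=read_camera("wrist");i=c["img"].astype(int)
m=((abs(i[:,:,0]-i[:,:,2])<45)&(i.min(2)>75)).astype(np.uint8)
b=big(m,(200,120,430,270));print(cv2.boundingRect(b))
k=np.zeros_like(m);cv2.drawContours(k,[b],-1,1,1);k[:122]=0;k[268:]=0
for l in cv2.HoughLinesP(k,1,np.pi/360,15,minLineLength=22,maxLineGap=3).reshape(-1,4):
    w=onz(c,l.reshape(2,2),.08);d=(w[1]-w[0])[:2];print(l,np.round(np.degrees(np.arctan2(d[1],d[0]))%90,1),np.linalg.norm(d).round(3),w[0].round(3))
E
python3 jy.py
```

```text
8.75 [0.53105654 0.14364899 0.08937587] 115.41606558251975 [-0.4  0.5  5.4] [ 0.16 -0.02 -0.19] 95.2652619278524
(251, 170, 119, 79)
[319 172 353 173] 23.6 0.017 [0.515 0.184 0.08 ]
[251 204 266 173] 87.9 0.018 [0.491 0.154 0.08 ]
[252 207 254 236] 25.5 0.016 [0.492 0.152 0.08 ]
[368 238 369 198] 27.2 0.023 [0.555 0.163 0.08 ]
[354 174 368 196] 58.8 0.014 [0.532 0.19  0.08 ]
```

arm_command(
  commands=[0,0,0,0,0,-5,0.3,0,0,0,0,0,-10,0.3,0,0,0,0,0,-15,0.3,0,0,0,0,0,-20,0.3,0,0,0,0,0,-23,0.3,0,0,0,0,0,-23,0.3],
)

```text
t: 9.4
eef_pos: [0.5313, 0.1439, 0.09]
tool_rot: [0.001, 0.356, 0.935, 0.001]
contact_force: [-2.2, -0.0, 11.2]
gripper_width: 0.654
grasp_force: 95.8
```

```bash
python3 jy.py
```

```text
9.4 [0.53131371 0.14393104 0.08997257] 138.31923821790463 [-2.2 -0.  11.2] [0.15 0.35 0.04] 95.76315254322253
(233, 157, 152, 114)
[251 247 284 158] 26.6 0.052 [0.508 0.119 0.08 ]
[313 165 356 185] 22.9 0.024 [0.497 0.175 0.08 ]
[366 190 384 218] 82.1 0.018 [0.524 0.186 0.08 ]
[315 212 338 216] 37.7 0.012 [0.516 0.159 0.08 ]
```

The seal now pushes the lid up and the torque has gone, so the thread is free. I'll lift it straight up.

arm_command(
  commands=[0,0,-0.003,0,0,0,0.3,0,0,-0.006,0,0,0,0.3,0,0,-0.01,0,0,0,0.3],
)

```text
t: 9.75
eef_pos: [0.5296, 0.1426, 0.0981]
tool_rot: [-0.0, 0.356, 0.935, -0.0]
contact_force: [0.2, -0.3, -1.8]
gripper_width: 0.652
grasp_force: 95.2
```

arm_command(
  commands=[0,0,-0.006,0,0,0,0.3,0,0,-0.012,0,0,0,0.3,0,0,-0.018,0,0,0,0.3,0,0,-0.021,0,0,0,0.3,0,0,-0.021,0,0,0,0.3,0,0,-0.021,0,0,0,0.3],
)

```text
t: 10.35
eef_pos: [0.5296, 0.1427, 0.1191]
tool_rot: [0.0, 0.356, 0.935, -0.0]
contact_force: [0.6, 0.4, -0.3]
gripper_width: 0.654
grasp_force: 95.2
```

Run:
```python
from h import *
s=read_camera("side");c=read_camera("wrist");o=get_obs();print(o["t"],tool(o)[0],tool(o)[1].as_matrix()[:,2].round(3),np.round(o["contact_force"],1),np.abs(o["joint_vel"]).max())
cr=np.hstack([cv2.resize(s["img"][195:275,295:375],(400,400),interpolation=2),cv2.resize(c["img"][130:290,240:400],(400,400),interpolation=2)])
cv2.imwrite("pics/f7.png",cr[:,:,::-1])
```

```text
10.45 [0.52941172 0.14270034 0.11886145] [-0. -0. -1.] [-0.3  0.6 -0.2] 0.0027677030075637455
```

View pics/f7.png

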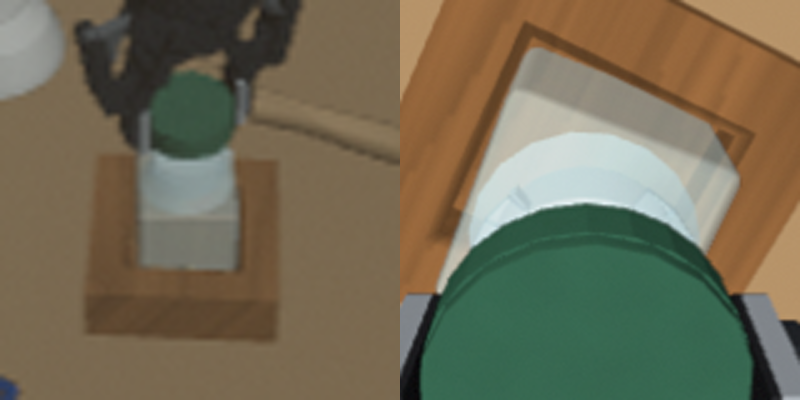

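The jar stands in the pocket with its open neck visible around (190,185) in the left crop. The lid is held level above it at (193,115), clear of everything. I'll hand in now.

```bash
python3 -c "
from station import *
print(hand_in())"
```

```text
the job is handed in; nothing more can be done
None
```

The job is handed in: the jar stands on the pocket floor, and the unscrewed lid is held level and still about 3 cm above where it sat, touching nothing else (no verdict came back).

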